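Clear the jar jam at the infeed gate

TASK

A too-wide jar is jammed in the sprung gate of the infeed lane: nudge it back out the way it came and leave it standing on the plate to one side, clear of the straight run to the gate. Then slide the slim jar through the gate and down the lane until it has gently pushed the stop's plunger in by at least half its travel, and leave it standing there. Keep the jars upright and down on the plate (slide, do not lift), do not force or ram anything, and do not disturb the small amber vial.

Things in the scene. Friction and masses are not known exactly. Their poses are not given: they have to be found in the camera images.
- lane: fixed steel plate 375 x 230 x 8 mm with guides. Origin on the lane's centre line, on the table under the gate's downstream end; +x downstream, y across, z up. Plate top z = 8 mm, from x = -225 to +150. All guides are 20 mm high (tops z = 28). Lane rails: inner faces y = -24 and +24, 12 thick, x = 0 to 150. Edge lips 6 mm high at y = -112 and +112, upstream.
- gate_mouth (a point): upstream end of the gate on the centre line, plate level (lane x = -40 mm). Gate, x = -40 to 0: fixed wall, face at y = -24; opposite, a sprung jaw, face at y = +22 at rest, giving way up to 10 mm outwards at 1.2 N/mm. Upstream of it both sides flare out at 40 degrees to about x = -75, y = 54 mm, 20 mm high.
- lane_end (a point): downstream end of the plate on the centre line, plate level (lane x = 150 mm). Here stands the stop: a black block 64 mm high, with a plunger, a 28 mm steel disc facing upstream centred 40 mm above the table. The block may be set anywhere over 30 mm and its setting is not measured: the untouched disc face is at lane x = 75 to 105 mm, to be found by feel.
- wide_jar: the blocking jar: round white plastic jar with blue screw lid, 52 mm diameter, 70 mm high, about 0.15 kg; origin at the centre of its underside, z up. It starts wedged between the fixed wall and the sprung jaw of the gate (squeezed by some 7 N; sliding it back takes roughly 3 to 8 N); the rails behind the gate are too narrow for it.
- slim_jar: the jar to feed: same make, 42 mm diameter, 70 mm high, about 0.11 kg; origin at the centre of its underside, z up. It starts free on the upstream end of the plate, left or right of the centre line.
- vial: bystander: small amber vial with black cap, 28 mm diameter, 60 mm high, origin at the centre of its underside; stands upstream on the plate on the other side from the slim jar. Leave it alone.
- plunger (a joint): how far the stop's plunger has been pushed in (m): 0 = out, 0.012 = hard end. It starts to move at about 4.5 N and then takes 0.35 N more per mm, and stays where it is left.
Mind the look-alikes: they are no part of the job. Leave any pink or yellow look-alike of the slim_jar alone. Leave any brown look-alike of the wide_jar alone.

How it is judged:
By the outcome, as a careful person would: the job done as asked, in the order asked, and still so for the second after the job is handed in, with the robot touching nothing.
It also fails if it takes over 72 s, if anything falls off the work surface, if the arm or the gripper's body presses on something with over 40 N, if the wrist force passes 120 N, or if a joint passes its speed limit or range.

ROBOT

A 6-joint arm with a two-finger parallel gripper is mounted at the origin on the work surface. World frame = base frame: x ahead of the robot, y to its left, z up, the work surface at z = 0. Lengths are in mm, angles in rad, forces in N, time in s.
With the tool pointing down it reaches from about 350 to 775 mm from the base axis. Payload 7.3 kg.
Tool frame: the origin (TCP) lies midway between the tips of the shut fingers; the grasp point (between the pads) lies 19 mm behind it (bot.hold_point_z is the distance from the TCP to the grasp point, in mm); z points along the fingers, y is the direction in which the jaws open and shut (so a half turn about z gives the same grasp; the last joint's range is limited). The gripper opens to 92 mm and grips with 3 to 60 N. Pads are 19 mm wide; open, the fingers measure 130 mm over their backs; the gripper's body (75 mm by 190 mm) begins 47 mm behind the grasp point.
Start: joints at [0.987, 0.342, 1.524, -0, 1.275, -0.146], TCP at [222.561, 475.512, 226.741] pointing down, gripper open.
Joint ranges: [-2.53, 2.53], [-0.77, 2.02], [0.04, 2.7], [-1, 4.14], [0.28, 2.66], [-3.11, 3.11]. Speed limits (rad/s): [2.57, 2.57, 3.14, 3.14, 3.14, 3.14].

INTERFACE

Orientations are given as [roll, pitch, yaw] about the fixed x, y, z axes, in that order (R = Rz(yaw) Ry(pitch) Rx(roll)).
In Python, from plant import bot gives the robot as it stands.
- The arm moves only by the tool servo_tool, never from a script. Its argument "series" is a list of rows, each a list of 5 numbers: the opening, from 0 (shut) to 1 (fully open), then the shift along the tool's x, y, z each as a share of 50 mm, from -1 to 1, then the turn about the tool's z as a share of 90 degrees, from -1 to 1. In form: [[gripper, tx, ty, tz, spin], ...]. A call has 1 to 20 rows; each row shifts and turns the commanded pose from where the row before left it, along the tool's axes as they then stand; what a row does not reach is not made up. A row lasts 1/8 s, in which the tool goes at most 62.5 mm and 10.7 degrees, less where a joint would pass 70% of its speed; a pose out of reach is approached as far as the arm can. A call with a number of a shift or a turn outside -1 to 1 is refused whole. A call with a gripper value outside its range is refused whole. The fingers move at their own pace and stop on an object; the grip force is fixed at half the most. Time passes only in rows, so rows that do not move let the fingers close. It gives the time, the measured TCP pose, the force and the opening at its end, in the units of the state.
- bot.get_obs(): the state, without advancing time (a new reading comes with each control period).
- bot.capture(name): name is "scene" or "side" or "wrist"; returns the picture (420x560x3 uint8, red, green, blue); there is no depth.
- bot.camera_model(name): a dict with "mtx" (3x3 intrinsics, pixels), "world_from_camera" (4x4, takes a point from camera to world coordinates). Camera axes: x right, y up, looking along -z (the intrinsics and any distortion apply to the point x, -y, -z); pixel columns grow to the right and rows downward; lengths in mm; the calibration is good to about 2 mm. A picture is of the moment at which its call begins: read the wrist's pose just before it. camera_model takes no time and is no camera call; for the wrist camera it gives the pose at the moment of the call.
- bot.close_job(): hands the job in, once; it reports no verdict.
Trained networks look in the newest picture that a camera, given by its name, has taken for a name from the list of things; names that differ only in an ending like _2 or _b are one class to them, and where a whole thing is asked for, a point or a joint stands for the part that bears it (a point fixed in the world has none). Each returns a list of dicts, best first, with "p" (0 to 1); they miss things now and then, are a little off and sometimes report something else, mostly with a low value. They report only what shows in the picture. A call takes as long as a camera call. They do not tell look-alikes from the thing itself.
- bot.outline_of(camera, label): "mask" (420x560 bool, what is visible of it).
- bot.pinpoint(camera, label): "point" ([x, y, z] in mm, in the coordinates of the camera as it stood for that picture, good to about 4 mm: a listed point, or the origin of a listed thing).
The state is a dict: "time": time; "joint_positions": joint angles; "dq": joint speeds; "tau": joint torques, N m; "tool_pos": TCP position; "tcp_rot": TCP orientation; "contact_force": force on the tool from outside, world axes, zero at the start; "moment": the same for the moment, N m; "grip_width": finger opening in mm.
Only numpy, scipy, OpenCV 4.12 (cv2) and the standard library are available. Lean on these libraries where they do the work, as an engineer would, in place of code of your own. Each camera call takes 0.05 s, during which the arm holds its last target.

## Working session

There is one attempt and no reset: what is moved stays moved. The work goes in short steps, Python scripts to look and compute and a tool call to move; the robot and the scene stay as the last step left them, time stands still between calls to the robot, and variables do not carry over. Pictures are saved under pics/ and viewed, and the job is handed in when it is done.

Besides the shell and the picture viewer there is one more tool, called after "Call:" in YAML: its name, and indented under it one key for each argument. servo_tool: Moves the arm, as the interface text tells. Shift numbers are shares of 50 mm and turn numbers shares of 90 degrees, none past 1 either way. Its arguments: {"type":"object","properties":{"series":{"type":"array"}},"required":["series"]}

```bash
mkdir -p pics; ls; cat > h.py <<'E'
import numpy as np, cv2
from plant import bot
def save(n,im): cv2.imwrite(f'pics/{n}.png',im[:,:,::-1])
def ray(cam,u,v,z):
    m=bot.camera_model(cam);K=np.array(m['mtx']);T=np.array(m['world_from_camera'])
    d=np.linalg.inv(K)@[u,v,1];d=T[:3,:3]@(d*[1,-1,-1]);o=T[:3,3]
    return o+d*(z-o[2])/d[2]
def proj(cam,p):
    m=bot.camera_model(cam);K=np.array(m['mtx']);T=np.array(m['world_from_camera'])
    c=T[:3,:3].T@(np.array(p)-T[:3,3]);c=c*[1,-1,-1];q=K@c;return q[:2]/q[2]
def pin(cam,l):
    T=np.array(bot.camera_model(cam)['world_from_camera'])
    return [(round(r['p'],2),(T[:3,:3]@r['point']+T[:3,3]).round(1).tolist(),proj(cam,T[:3,:3]@r['point']+T[:3,3]).round().tolist()) for r in bot.pinpoint(cam,l)]
E
python3 - <<'E'
from h import *
for c in ['scene','side']:
    save(c+'0',bot.capture(c)); print(c,{k:np.array(v).round(2).tolist() for k,v in bot.camera_model(c).items()})
    for l in ['gate_mouth','lane_end','wide_jar','slim_jar','vial']: print(l,pin(c,l))
o=bot.get_obs();print(o)
E
```

```text
pics
scene {'mtx': [[510.1, 0.0, 284.93], [0.0, 510.1, 218.62], [0.0, 0.0, 1.0]], 'world_from_camera': [[0.58, -0.53, 0.62, 1002.14], [0.82, 0.38, -0.44, -319.43], [-0.0, 0.76, 0.65, 560.06], [0.0, 0.0, 0.0, 1.0]]}
gate_mouth [(0.81, [579.9, 60.9, 7.8], [329.0, 252.0])]
lane_end [(0.75, [603.8, 253.8, 9.8], [427.0, 212.0])]
wide_jar [(0.92, [575.5, 86.6, 5.7], [340.0, 244.0]), (0.75, [356.6, 71.3, -4.7], [256.0, 185.0]), (0.27, [605.7, 252.3, 7.5], [427.0, 214.0])]
slim_jar [(0.98, [372.5, -76.8, -1.3], [188.0, 218.0]), (0.85, [495.6, -199.3, -4.4], [151.0, 298.0]), (0.58, [497.4, -74.5, 8.7], [226.0, 256.0])]
vial [(0.96, [612.3, -93.5, 11.1], [256.0, 309.0])]
side {'mtx': [[455.59, 0.0, 279.71], [0.0, 455.59, 210.86], [0.0, 0.0, 1.0]], 'world_from_camera': [[0.88, 0.25, -0.41, 231.75], [-0.48, 0.47, -0.74, -475.0], [0.01, 0.85, 0.53, 426.01], [0.0, 0.0, 0.0, 1.0]]}
gate_mouth [(0.75, [576.2, 66.5, 13.8], [301.0, 217.0])]
lane_end [(0.6, [596.4, 252.2, 12.6], [262.0, 170.0])]
wide_jar [(0.81, [350.7, 67.6, 1.2], [170.0, 262.0])]
slim_jar [(0.74, [494.2, -75.9, 7.7], [304.0, 285.0]),
[... 152 characters left out ...]
596.0, 251.3, 10.2], [262.0, 171.0])]
{'time': 0.6, 'joint_positions': array([ 9.87003070e-01,  3.41982976e-01,  1.52411354e+00, -8.66765550e-06,
        1.27541853e+00, -1.45973873e-01]), 'dq': array([ 0.00042635, -0.00257285,  0.00045884, -0.00122017, -0.00024947,
       -0.000771  ]), 'tau': array([-9.12070682e-04, -4.30923593e+01, -2.44396555e+01,  7.16750440e-02,
        4.84066992e-02, -1.13273410e-05]), 'tool_pos': array([222.5552665 , 475.50057955, 226.74461702]), 'tcp_rot': array([3.14151707e+00, 1.94938612e-05, 2.70377579e+00]), 'contact_force': array([ 0.87444384,  1.13936876, -1.33034114]), 'moment': array([-0.00422016, -0.06024466,  0.03617927]), 'grip_width': 91.89108113437051}
```

View pics/scene0.png

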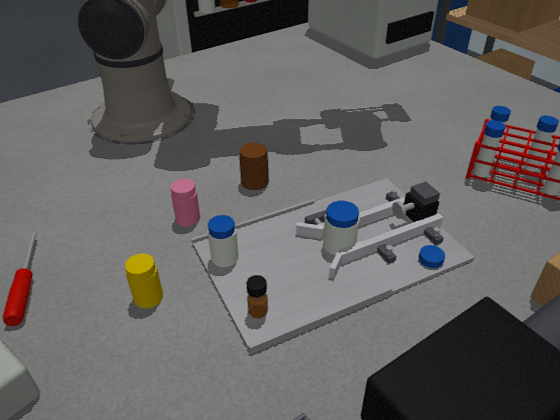

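View pics/side0.png

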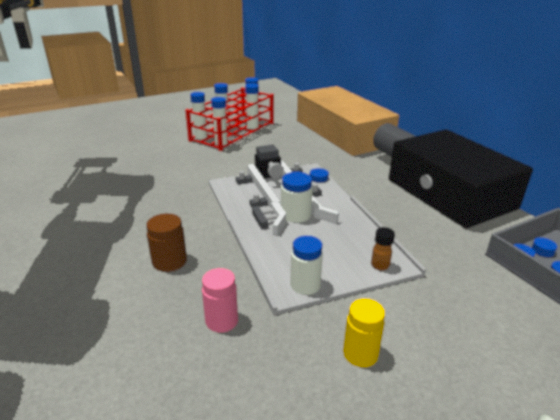

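The slim jar is the white jar with a blue lid at scene (222,242). The pink (185,203), yellow (144,282) and brown (254,166) ones are look-alikes. The wide jar is at (340,230) and the vial at (257,297). Next I'll refine the lane pose.

```bash
cat >> h.py <<'E'
def lane2w(P,p):
    x,y,t=P;c,s=np.cos(t),np.sin(t);return np.array([x+c*p[0]-s*p[1],y+s*p[0]+c*p[1],p[2]])
def w2lane(P,p):
    x,y,t=P;c,s=np.cos(t),np.sin(t);d=np.array(p[:2])-[x,y];return np.array([c*d[0]+s*d[1],-s*d[0]+c*d[1]])
def overlay(cam,im,P):
    im=im.copy()
    def L(a,b,col): 
        cv2.line(im,*[tuple(int(round(v*2)) for v in proj(cam,lane2w(P,q))) for q in (a,b)],col,1)
    im=cv2.resize(im,None,fx=2,fy=2)
    c=[(-225,-115,8),(150,-115,8),(150,115,8),(-225,115,8)]
    for i in range(4): L(c[i],c[(i+1)%4],(255,0,0))
    for s in(-1,1):
        L((0,24*s,28),(150,24*s,28),(0,255,0));L((0,36*s,28),(150,36*s,28),(0,255,0))
    L((-40,-24,28),(0,-24,28),(255,255,0));L((-40,-24,28),(-75,-54,28),(255,255,0))
    return im
E
python3 - <<'E'
from h import *
for px in [(193,238),(250,346),(472,258),(393,180)]: print(px,ray('scene',*px,8).round(1))
for px in [(210,182),(277,306),(424,269),(322,166)]: print(px,ray('side',*px,8).round(1))
P=(583,103,np.radians(83.4))
for c in ['scene','side']:
    im=cv2.imread(f'pics/{c}0.png')[:,:,::-1]
    o=overlay(c,im,P)
    save(c+'ov',o[300:720,350:1000] if c=='scene' else o[260:640,380:880])
    for l in ['wide_jar','slim_jar','vial']:
        bot.capture(c)
        r=bot.outline_of(c,l)
        for q in r[:3]:
            ys,xs=np.nonzero(q['mask']); print(c,l,round(q['p'],2),xs.min(),xs.max(),ys.min(),ys.max())
E
```

```text
(193, 238) [431. -96.   8.]
(250, 346) [ 656.3 -131.4    8. ]
(472, 258) [717.2 229.3   8. ]
(393, 180) [503.2 272.9   8. ]
(210, 182) [489.9 261.2   8. ]
(277, 306) [442.7 -94.4   8. ]
(424, 269) [ 666.1 -128.2    8. ]
(322, 166) [718.7 219.4   8. ]
scene wide_jar 0.61 239 268 142 189
scene slim_jar 0.93 125 162 254 308
scene slim_jar 0.9 170 199 179 226
scene slim_jar 0.74 206 237 215 266
scene vial 0.25 191 473 178 353
side wide_jar 0.91 281 311 171 222
side wide_jar 0.66 146 186 213 270
side slim_jar 0.93 202 238 267 332
side slim_jar 0.87 343 384 298 366
side slim_jar 0.82 290 322 235 293
side vial 0.82 371 395 227 270
```

View pics/sceneov.png

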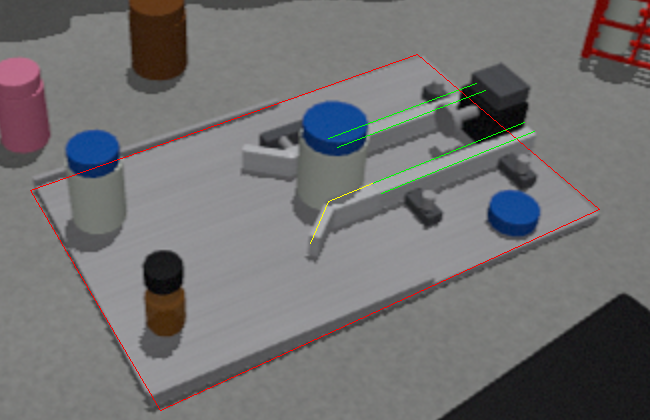

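View pics/sideov.png

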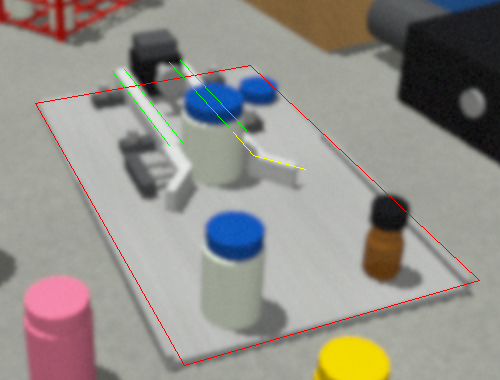

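Call:
servo_tool:
  series:
    - [1,-0.72,-0.35,0,0]
    - [1,-0.72,-0.35,0,0]
    - [1,-0.72,-0.35,0,0]
    - [1,-0.72,-0.35,0,0]
    - [1,-0.72,-0.35,0,0]
    - [1,-0.72,-0.35,0,0]
    - [1,-0.72,-0.35,0,0]
    - [1,-0.72,-0.35,0,0]
    - [1,-0.72,-0.35,0,0]
    - [1,-0.72,-0.35,0,0]
    - [1,-0.72,-0.35,0,0]
    - [1,-0.72,-0.35,0,0]
    - [1,-0.72,-0.35,0,0]
    - [1,-0.72,-0.35,0,0]
    - [1,0,0,0,-0.1]
    - [1,0,0,0,-0.1]
    - [1,0,0,0,0]

```text
time: 3.32
tool_pos: [575.2, 39.8, 226.6]
tcp_rot: [3.142, -0.0, 3.016]
contact_force: [0.4, 0.7, -0.3]
grip_width: 91.6
```

```bash
python3 - <<'E'
from h import *
save('w0',cv2.resize(bot.capture('wrist'),(800,600)))
for l in ['gate_mouth','lane_end','wide_jar','slim_jar','vial']: print(l,pin('wrist',l))
o=bot.get_obs();print(o['time'],o['tool_pos'],o['tcp_rot'],o['joint_positions'])
print({k:np.array(v).round(2).tolist() for k,v in bot.camera_model('wrist').items()})
P=(583,103,np.radians(83.4))
save('w0ov',cv2.resize(overlay('wrist',bot.capture('wrist'),P),(800,600)))
E
```

```text
gate_mouth [(0.74, [568.7, 63.0, 5.9], [293.0, 177.0])]
lane_end [(0.66, [492.7, -75.7, 9.9], [170.0, 129.0])]
wide_jar [(0.6, [572.8, 83.8, 6.6], [310.0, 178.0])]
slim_jar [(0.93, [488.3, -75.8, 8.4], [169.0, 125.0]), (0.91, [370.5, -77.2, -2.8], [146.0, 15.0]), (0.6, [497.5, -199.9, 0.5], [74.0, 146.0])]
vial []
3.625 [575.14223354  40.09854354 226.79637568] [3.14149115e+00 1.76969777e-04 3.01691615e+00] [-6.33496045e-02  4.36938150e-01  1.37740243e+00  9.32263792e-05
  1.32706921e+00 -1.50949192e+00]
{'mtx': [[305.69, 0.0, 276.2], [0.0, 305.69, 212.56], [0.0, 0.0, 1.0]], 'world_from_camera': [[0.12, -0.94, -0.31, 490.27], [0.99, 0.12, 0.04, 51.35], [0.0, -0.31, 0.95, 383.78], [0.0, 0.0, 0.0, 1.0]]}
```

View pics/w0ov.png

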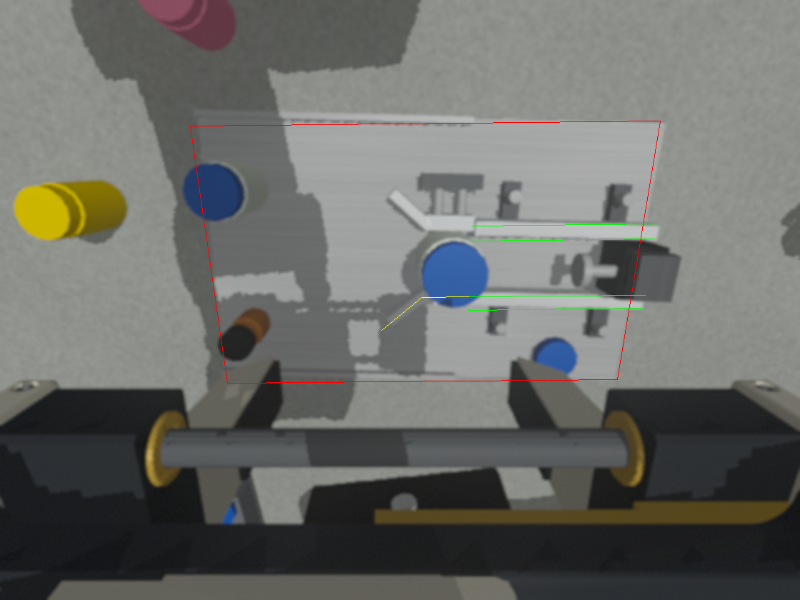

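```bash
python3 - <<'E'
from h import *
im=bot.capture('wrist');np.save('w.npy',im)
c=im[70:290,125:485];g=np.clip(c.astype(float)*1.4,0,255).astype(np.uint8)
save('w1',cv2.resize(g,(792,484),interpolation=cv2.INTER_CUBIC))
E
```

```text
(no output)
```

View pics/w1.png

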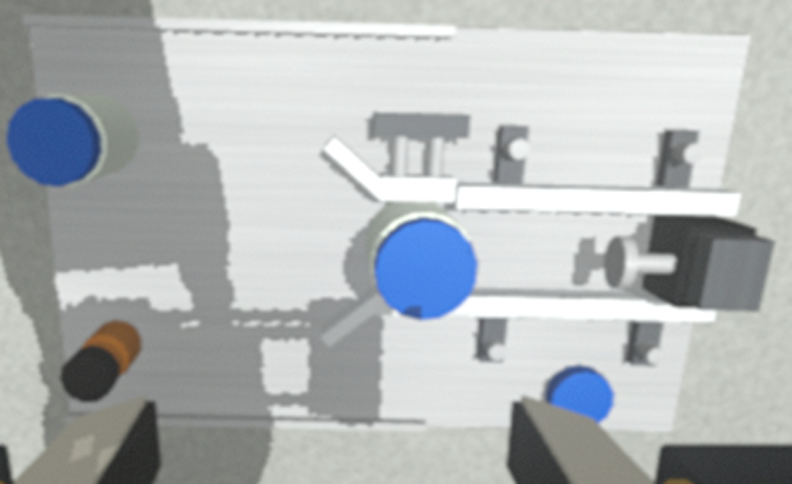

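```bash
cat > fit.py <<'E'
from h import *
from scipy.optimize import least_squares
f=lambda x,y:(x/2.2+125-.25,y/2.2+70-.25)
def g(P):
    r=[]
    for px,z,x,y in [((748,37),8,150,115),((672,431),8,150,-115),((738,215),28,150,24),((714,321),28,150,-36),((456,209),28,None,24),((480,316),28,None,-36),((600,212),28,None,24)]:
        l=w2lane(P,ray('wrist',*f(*px),z))
        if x is not None:r.append(l[0]-x)
        r.append(l[1]-y)
    return r
s=least_squares(g,(583,103,1.456));print(s.x,np.degrees(s.x[2]),np.round(s.fun,1))
P=s.x
print('wide lid centre',w2lane(P,ray('wrist',*f(426,269),78)))
print('slim',w2lane(P,ray('wrist',*f(55,141),78)),ray('wrist',*f(55,141),78))
print('vial',w2lane(P,ray('wrist',*f(90,374),68)))
print('gate',lane2w(P,(-40,0,8)),'end',lane2w(P,(150,0,8)))
print('disc c', w2lane(P,ray('wrist',*f(612,262),40)), w2lane(P,ray('wrist',*f(615,238),54)))
im=np.load('w.npy')
save('w2',cv2.resize(overlay('wrist',im,P),(800,600)))
for c in ['scene','side']:
    o=overlay(c,cv2.imread(f'pics/{c}0.png')[:,:,::-1],P)
    save(c+'ov2',o[300:720,350:1000] if c=='scene' else o[260:640,380:880])
E
python3 fit.py
```

```text
[578.96863621 104.29122549   1.42448584] 81.61702676966411 [-1.  -1.8  0.1  0.5  1.   0.  -0.1  0.6 -0.   0.7  0. ]
wide lid centre [-20.18176587   3.50218506]
slim [-187.53903058   58.04563647] [494.20204202 -72.78166463  78.        ]
vial [-186.00803812  -57.5545075 ]
gate [573.13707473  64.71859744   8.        ] end [600.83699175 252.68858067   8.        ]
disc c [82.7238823  -0.14288257] [76.34747962 15.36442758]
```

View pics/w2.png

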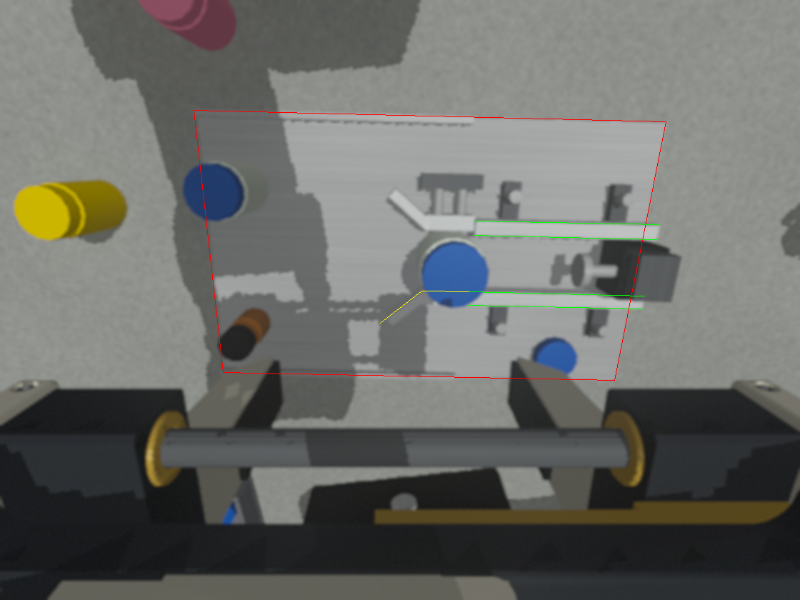

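View pics/sceneov2.png

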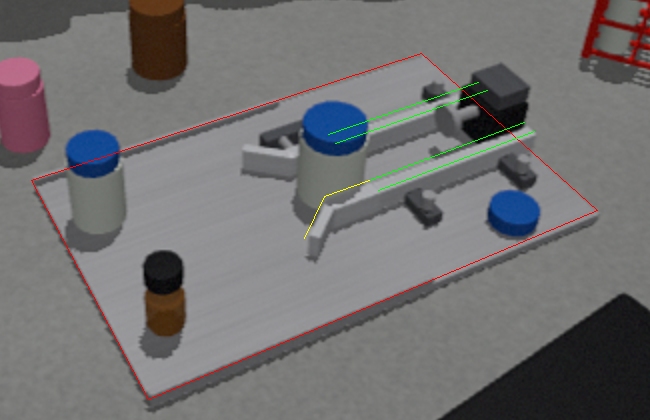

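View pics/sideov2.png

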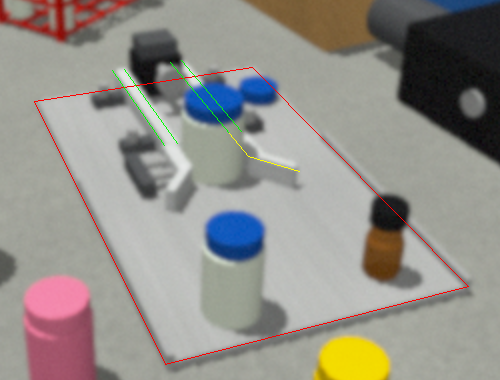

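```bash
cat >> h.py <<'E'
PL=(578.97,104.29,1.42449)
def goto(lx,ly,z,dyaw=90):
    o=bot.get_obs();p=o['tool_pos'];yaw=o['tcp_rot'][2]
    a=yaw-(PL[2]+np.radians(dyaw));a=(a+np.pi)%(2*np.pi)-np.pi
    y2=yaw-a
    d=lane2w(PL,(lx,ly,z))-p
    X=np.array([np.cos(y2),np.sin(y2)]);Y=np.array([np.sin(y2),-np.cos(y2)])
    print('t',round(o['time'],2),'lane',w2lane(PL,p).round(1),'z',p[2].round(1),'f',o['contact_force'].round(1),'gw',o['grip_width'].round(1))
    print('spin share',(a/(np.pi/2)).round(4),'then tool shares',(d[:2]@X/50).round(3),(d[:2]@Y/50).round(3),(-d[2]/50).round(3))
E
python3 -c "
from h import *
goto(-20,2.5,28)"
```

```text
Traceback (most recent call last):
  File "h.py", line 36, in goto
    print('t',round(o['time'],2),'lane',w2lane(PL,p).round(1),'z',p[2].round(1),'f',o['contact_force'].round(1),'gw',o['grip_width'].round(1))
                                                                                                                     ^^^^^^^^^^^^^^^^^^^^^
AttributeError: 'float' object has no attribute 'round'
```

```bash
sed -i "s/o\['grip_width'\].round(1)/round(o['grip_width'],1)/" h.py
python3 -c "
from h import *
goto(-20,2.5,28)"
```

```text
t 3.73 lane [-64.1  -5.6] z 226.8 f [-0.2 -0.7 -0.3] gw 92.1
spin share 0.0141 then tool shares 0.162 0.882 3.976
```

Call:
servo_tool:
  series:
    - [1,0.08,0.44,0,0.014]
    - [1,0.08,0.44,0,0]
    - [1,0,0,0.6,0]
    - [1,0,0,0.6,0]
    - [1,0,0,0.6,0]
    - [1,0,0,0.6,0]
    - [1,0,0,0.5,0]
    - [1,0,0,0.4,0]
    - [1,0,0,0.3,0]
    - [1,0,0,0.2,0]
    - [1,0,0,0,0]

```text
time: 5.1
tool_pos: [572.9, 84.6, 36.3]
tcp_rot: [-3.142, -0.001, 2.996]
contact_force: [1.0, -0.8, 0.1]
grip_width: 91.5
```

```bash
python3 -c "
from h import *
save('w3',bot.capture('wrist'));save('s3',bot.capture('side'))
goto(-20,2.5,28)"
```

```text
t 5.2 lane [-20.2   2.5] z 37.3 f [0.6 0.  0.3] gw 91.6
spin share 0.0004 then tool shares 0.001 0.004 0.186
```

View pics/w3.png

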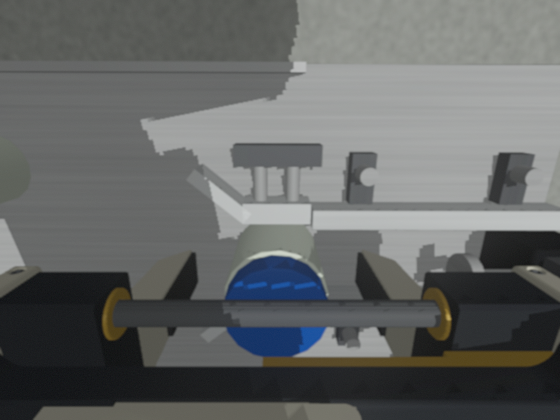

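View pics/s3.png

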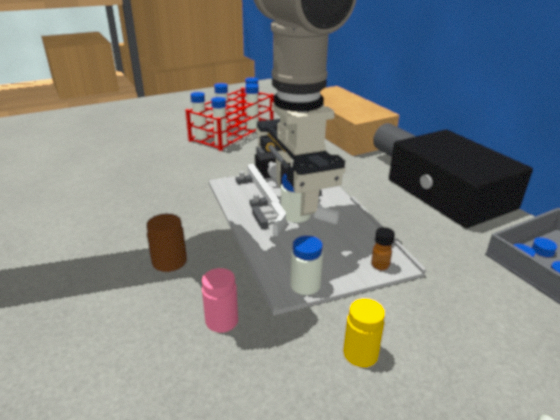

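Call:
servo_tool:
  series:
    - [1,0,0,0.17,0]
    - [0.62,0,0,0,0]
    - [0.5,0,0,0,0]
    - [0.4,0,0,0,0]
    - [0.4,0,0,0,0]
    - [0.4,0,0,0,0]

```text
time: 5.95
tool_pos: [573.2, 84.7, 28.3]
tcp_rot: [3.141, 0.0, 2.996]
contact_force: [0.5, -0.3, 0.7]
grip_width: 51.3
```

```bash
python3 -c "
from h import *
goto(-20,2.5,28)"
```

```text
t 5.95 lane [-20.2   2.8] z 28.3 f [ 0.5 -0.3  0.7] gw 51.3
spin share 0.0004 then tool shares -0.006 0.005 0.007
```

Call:
servo_tool:
  series:
    - [0.4,0,-0.04,0,0]
    - [0.4,0,-0.06,0,0]
    - [0.4,0,-0.08,0,0]
    - [0.4,0,-0.08,0,0]
    - [0.4,0,-0.08,0,0]
    - [0.4,0,0,0,0]

```text
time: 6.7
tool_pos: [570.8, 68.2, 28.4]
tcp_rot: [3.141, 0.0, 2.996]
contact_force: [-0.1, 3.8, 1.4]
grip_width: 51.7
```

```bash
python3 -c "
from h import *
goto(-114,2.5,28)"
```

```text
t 6.7 lane [-36.9   2.8] z 28.4 f [-0.1  3.8  1.4] gw 51.7
spin share 0.0003 then tool shares -0.007 -1.542 0.007
```

Call:
servo_tool:
  series:
    - [0.4,0,-0.1,0,0]
    - [0.4,0,-0.15,0,0]
    - [0.4,0,-0.2,0,0]
    - [0.4,0,-0.2,0,0]
    - [0.4,0,-0.2,0,0]
    - [0.4,0,-0.2,0,0]
    - [0.4,0,-0.2,0,0]
    - [0.4,0,-0.2,0,0]
    - [0.4,0,-0.1,0,0]
    - [0.4,0,0,0,0]

```text
time: 7.95
tool_pos: [559.5, -9.7, 28.3]
tcp_rot: [-3.141, 0.0, 2.996]
contact_force: [-0.5, -2.3, 4.7]
grip_width: 51.4
```

```bash
python3 -c "
from h import *
goto(-114,-77,28); save('c4',bot.capture('scene'))"
```

```text
t 7.95 lane [-115.6    2.7] z 28.3 f [-0.5 -2.3  4.7] gw 51.4
spin share 0.0002 then tool shares -1.594 0.032 0.007
```

View pics/c4.png

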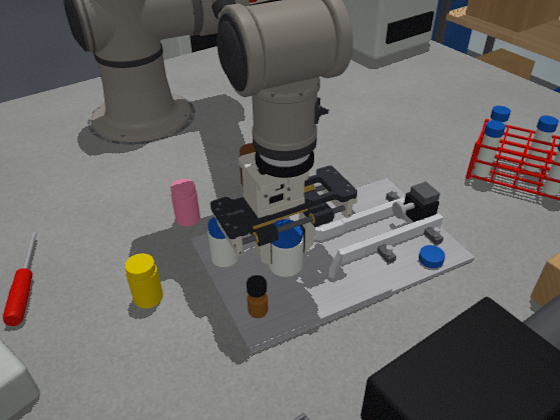

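Call:
servo_tool:
  series:
    - [0.4,-0.1,0,-0.005,0]
    - [0.4,-0.2,0,0,0]
    - [0.4,-0.2,0,0,0]
    - [0.4,-0.2,0,0,0]
    - [0.4,-0.2,0,0,0]
    - [0.4,-0.2,0,0,0]
    - [0.4,-0.2,0,0,0]
    - [0.4,-0.2,0.03,0,0]
    - [0.4,-0.09,0,0,0]
    - [0.4,0,0,0,0]

```text
time: 9.25
tool_pos: [638.9, -19.0, 28.4]
tcp_rot: [3.141, 0.001, 2.996]
contact_force: [1.3, -0.1, 1.0]
grip_width: 51.8
```

```bash
python3 -c "
from h import *
goto(-114,-77,28); save('c5',bot.capture('scene'));save('w5',bot.capture('wrist'))"
```

```text
t 9.25 lane [-113.2  -77.2] z 28.4 f [ 1.3 -0.1  1. ] gw 51.8
spin share 0.0004 then tool shares 0.004 -0.016 0.007
```

View pics/c5.png

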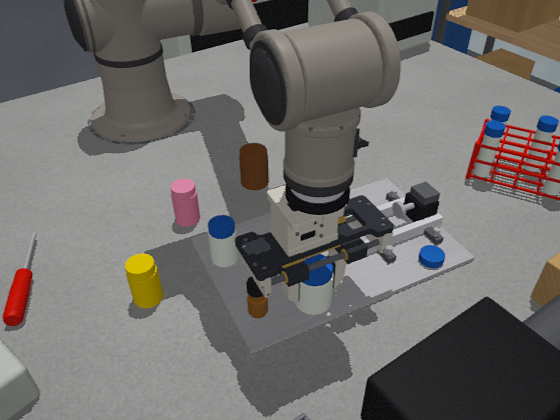

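View pics/w5.png

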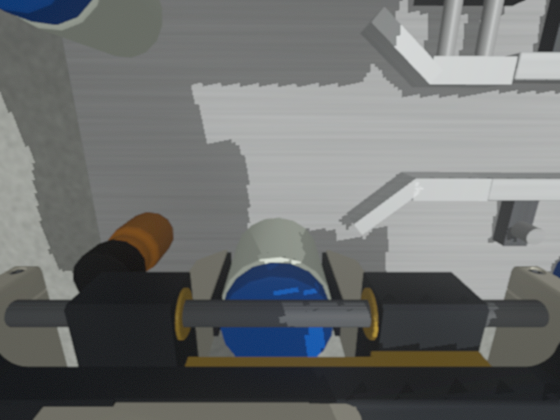

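Call:
servo_tool:
  series:
    - [0.64,0,0,0,0]
    - [0.64,0,0,0,0]
    - [0.64,0,0,0,0]
    - [0.64,0,0,-0.1,0]
    - [0.64,0,0,-0.3,0]
    - [0.64,0,0,-0.6,0]
    - [0.64,0,0,-0.8,0]
    - [0.64,0,0,-0.9,0]
    - [0.8,0,0,-0.9,0]
    - [1,0,0,-0.3,0]
    - [1,0,0,0,0]

```text
time: 10.72
tool_pos: [638.5, -19.0, 224.6]
tcp_rot: [3.142, 0.002, 2.996]
contact_force: [-0.7, -0.1, -0.1]
grip_width: 84.0
```

```bash
python3 -c "
from h import *
goto(-187,58,100,0);goto(-187,58,100,180); save('w6',bot.capture('wrist'));print(bot.get_obs()['joint_positions'])
c=bot.capture('scene');save('c6',c)
for l in ['slim_jar','wide_jar','vial']:
  for q in ['scene','wrist']:
    print(l,q,[(a,w2lane(PL,b).round(1),b[2]) for a,b,_ in pin(q,l)])
"
```

```text
t 10.72 lane [-113.2  -76.9] z 224.6 f [-0.7 -0.1 -0.1] gw 84.0
spin share 1.0004 then tool shares -1.475 -2.698 2.492
t 10.72 lane [-113.2  -76.9] z 224.6 f [-0.7 -0.1 -0.1] gw 84.0
spin share -0.9996 then tool shares 1.475 2.698 2.492
[-1.49598286e-01  5.57900723e-01  1.18664118e+00  9.08578538e-05
  1.39794677e+00 -1.57481353e+00]
slim_jar scene [(0.94, array([-314.4,   36.8]), -2.7), (0.85, array([-189.7,   54.1]), 6.7), (0.64, array([-208.4,  178.7]), -3.4)]
slim_jar wrist [(0.75, array([-316.2,   40. ]), -3.5), (0.61, array([-189.2,   60.2]), 8.3)]
wide_jar scene [(0.75, array([-67.3, 217.6]), -4.7), (0.61, array([-112.8,  -82.3]), 7.1)]
wide_jar wrist [(0.72, array([-110.5,  -76.5]), 2.7), (0.54, array([-187.2,  -55.2]), 8.9)]
vial scene [(0.92, array([-189.8,  -61.8]), 8.7)]
vial wrist [(0.78, array([-189.8,  -54.6]), 7.0)]
```

View pics/w6.png

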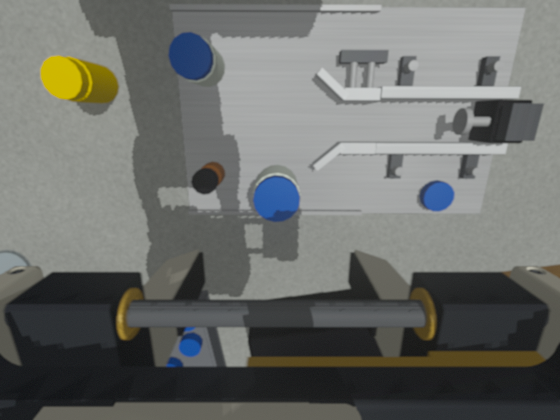

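View pics/c6.png

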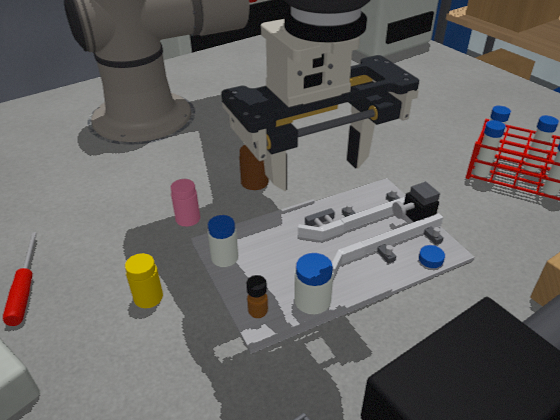

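Wide jar stands at wrist (276,197), clear of the gate line, vial unmoved at (206,180). Now I'll refit the lane pose with the clear gate, and take an enlarged look at the slim jar at (192,56).

```bash
python3 -c "
from h import *
im=bot.capture('wrist');np.save('w7.npy',im);np.save('T7.npy',bot.camera_model('wrist')['world_from_camera'])
c=np.clip(im[0:225,300:550].astype(float)*1.3,0,255).astype(np.uint8)
save('w7a',cv2.resize(c,(750,675)[:2] if 0 else (660,594),interpolation=cv2.INTER_CUBIC))
c=np.clip(im[0:225,150:390].astype(float)*1.3,0,255).astype(np.uint8)
save('w7b',cv2.resize(c,(634,594),interpolation=cv2.INTER_CUBIC))
"
```

```text
(no output)
```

View pics/w7a.png

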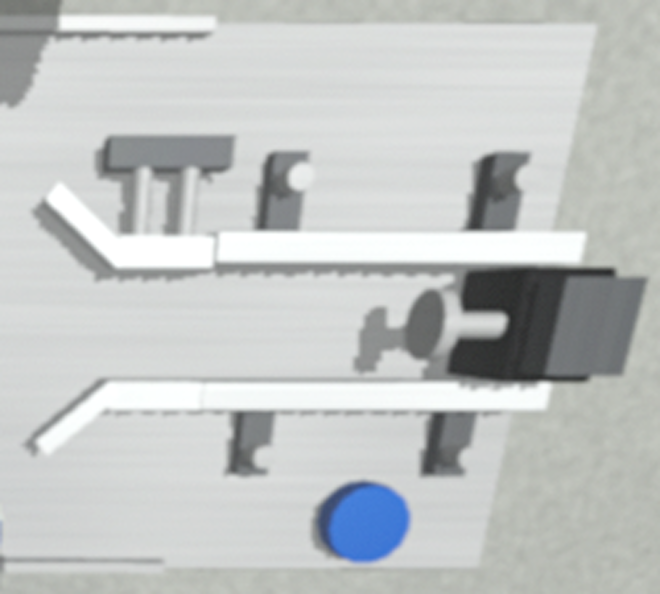

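View pics/w7b.png

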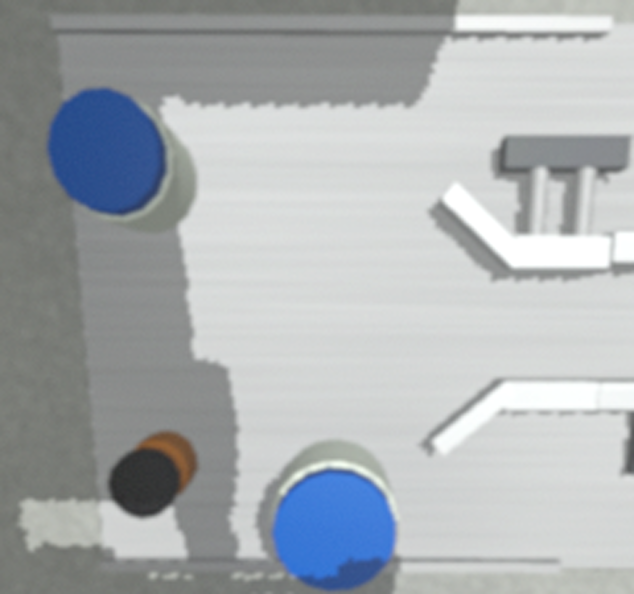

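```bash
cat > fit2.py <<'E'
from h import *
from scipy.optimize import least_squares
fa=lambda x,y:(x/2.64+300-.3,y/2.64-.3)
fb=lambda x,y:(x/2.64+150-.3,y/2.64-.3)
D=[(fa(597,23),8,150,115),(fa(480,569),8,150,-115),(fa(585,231),28,150,36),(fa(546,411),28,150,-36),(fa(216,229),28,None,36),(fa(110,411),28,None,-36),(fb(62,60),8,-225,None),(fb(92,400),8,-225,None)]
R=[ray('wrist',*p,z) for p,z,_,_ in D]
def g(P,R=R):
    r=[]
    for q,(p,z,x,y) in zip(R,D):
        l=w2lane(P,q)
        if x is not None:r.append(l[0]-x)
        if y is not None:r.append(l[1]-y)
    return r
s=least_squares(g,PL);P=s.x;print(P,np.degrees(P[2]),np.round(s.fun,1))
for n,p,z in [('wide',fb(335,529),78),('slim',fb(107,152),78),('vial',fb(145,483),68),('disc',fa(424,325),40),('disctop',fa(432,292),54),('discbot',fa(418,358),26)]:
    q=ray('wrist',*p,z);print(n,w2lane(P,q).round(1),w2lane(PL,q).round(1))
E
python3 fit2.py
```

```text
[579.56506314 105.09293087   1.42348765] 81.5598344768018 [-1.1 -0.6  0.1  0.2 -1.7  0.1 -0.6 -0.1  0.7 -0.3  1.8  1.5]
wide [-113.   -75.3] [-112.2  -75.6]
slim [-190.2   56.7] [-189.2   56.4]
vial [-187.8  -59.4] [-187.   -59.6]
disc [83.  -0.2] [83.9 -0.7]
disctop [75.7 12.4] [76.6 11.8]
discbot [ 91.1 -14. ] [ 92.  -14.6]
```

Call:
servo_tool:
  series:
    - [1,0,0,0,0.11]
    - [1,0,0,0,0.11]
    - [1,0,0,0,0.11]
    - [1,0,0,0,0.11]
    - [1,0,0,0,0.11]
    - [1,0,0,0,0.11]
    - [1,0,0,0,0.11]
    - [1,0,0,0,0.11]
    - [1,0,0,0,0.11]
    - [1,0,0,0,0.01]
    - [1,-0.5,-0.9,0,0]
    - [1,-0.5,-0.9,0,0]
    - [1,-0.5,-0.87,0,0]
    - [1,0,0,0,0]

```text
time: 12.92
tool_pos: [492.7, -74.4, 223.7]
tcp_rot: [-3.14, 0.0, 1.426]
contact_force: [0.5, -0.4, 1.0]
grip_width: 91.5
```

```bash
sed -i 's/^PL=.*/PL=(579.57,105.09,1.4236)/' h.py; python3 -c "
from h import *
goto(-190.2,56.7,36,0); save('w8',bot.capture('wrist'))
T=bot.camera_model('wrist')['world_from_camera'];print(w2lane(PL,np.array(T)[:2,3]))
print([(a,w2lane(PL,b).round(1),b[2],c) for a,b,c in pin('wrist','slim_jar')])
"
```

```text
t 12.93 lane [-190.3   59.6] z 223.7 f [ 0.5 -0.4  1. ] gw 91.5
spin share 0.0018 then tool shares 0.002 0.058 3.755
[-104.76074768   59.17992081]
[(0.74, array([-186.2,   56.5]), 11.0, [277.0, 183.0]), (0.74, array([-318.8,   32.9]), 0.3, [293.0, 274.0]), (0.66, array([-209.7,  177.9]), -4.0, [184.0, 198.0])]
```

View pics/w8.png

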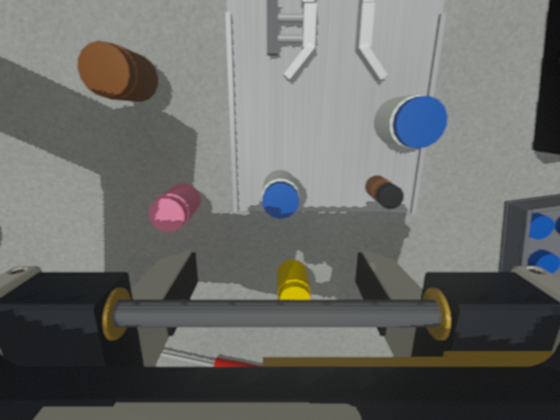

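Call:
servo_tool:
  series:
    - [1,0,0.058,0.3,0.002]
    - [1,0,0,0.6,0]
    - [1,0,0,0.7,0]
    - [1,0,0,0.7,0]
    - [1,0,0,0.6,0]
    - [1,0,0,0.4,0]
    - [1,0,0,0.3,0]
    - [1,0,0,0.15,0]
    - [1,0,0,0,0]

```text
time: 14.15
tool_pos: [498.3, -74.0, 35.5]
tcp_rot: [-3.141, -0.0, 1.422]
contact_force: [-1.6, 0.6, 1.0]
grip_width: 91.8
```

```bash
python3 -c "
from h import *
goto(-190.2,56.7,36,0); save('w9',bot.capture('wrist'));save('c9',bot.capture('side'))
"
```

```text
t 14.15 lane [-189.1   54.1] z 35.5 f [-1.6  0.6  1. ] gw 91.8
spin share -0.0008 then tool shares -0.022 -0.051 -0.009
```

View pics/w9.png

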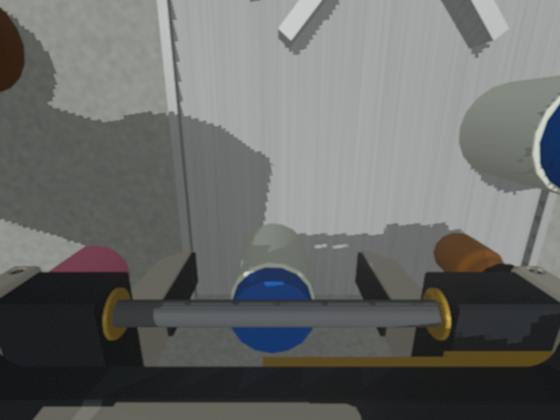

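View pics/c9.png

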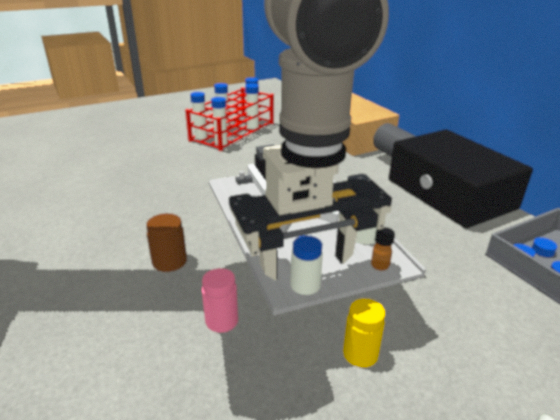

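Call:
servo_tool:
  series:
    - [1,-0.02,-0.05,0,0]
    - [1,0,0,0,0]
    - [0.6,0,0,0,0]
    - [0.45,0,0,0,0]
    - [0.3,0,0,0,0]
    - [0.3,0,0,0,0]
    - [0.3,0,0,0,0]

```text
time: 15.12
tool_pos: [495.6, -74.8, 35.9]
tcp_rot: [3.142, -0.0, 1.422]
contact_force: [0.2, 0.2, -0.1]
grip_width: 46.4
```

```bash
python3 -c "
from h import *
goto(-110,-0.5,35.5,0); save('w10',bot.capture('wrist'))
"
```

```text
t 15.12 lane [-190.2   56.7] z 35.9 f [ 0.2  0.2 -0.1] gw 46.4
spin share -0.001 then tool shares 1.605 1.143 0.009
```

View pics/w10.png

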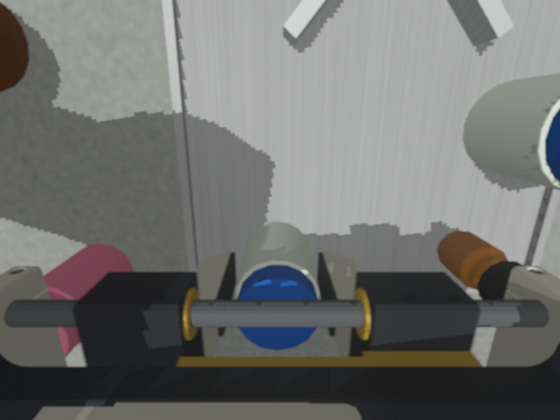

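Call:
servo_tool:
  series:
    - [0.3,0,0,0,0]
    - [0.3,0,0,0,0]
    - [0.3,0,0,0,0]

```text
time: 15.55
tool_pos: [495.6, -74.8, 35.9]
tcp_rot: [3.142, -0.0, 1.422]
contact_force: [0.2, 0.2, -1.4]
grip_width: 41.4
```

Call:
servo_tool:
  series:
    - [0.3,0.07,0.05,0,0]
    - [0.3,0.17,0.13,0,0]
    - [0.3,0.2,0.15,0,0]
    - [0.3,0.2,0.15,0,0]
    - [0.3,0.2,0.15,0,0]
    - [0.3,0.2,0.15,0,0]
    - [0.3,0.2,0.15,0,0]
    - [0.3,0.2,0.15,0,0]
    - [0.3,0.1,0.06,0,0]
    - [0.3,0,0,0,0]

```text
time: 16.8
tool_pos: [563.7, -6.7, 36.0]
tcp_rot: [3.141, -0.0, 1.422]
contact_force: [0.9, 0.7, 0.5]
grip_width: 41.5
```

```bash
python3 -c "
from h import *
goto(-70,-0.7,35.9,0); save('w11',bot.capture('wrist'))
"
```

```text
t 16.8 lane [-112.9   -0.7] z 36.0 f [0.9 0.7 0.5] gw 41.5
spin share -0.0007 then tool shares 0.859 0.0 0.002
```

View pics/w11.png

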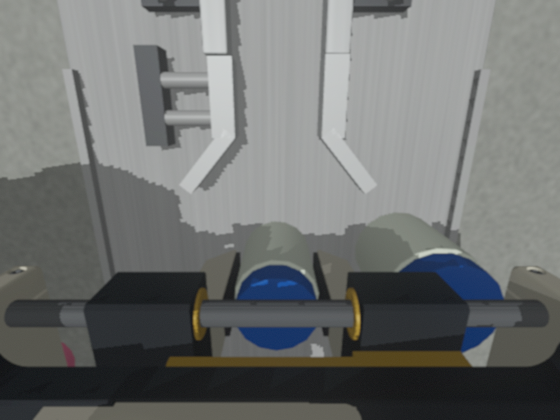

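```bash
python3 -c "
from h import *
im=bot.capture('wrist')
c=np.clip(im[0:200,170:390].astype(float)*1.3,0,255).astype(np.uint8)
save('w12',cv2.resize(c,(660,600),interpolation=cv2.INTER_CUBIC))
"
```

```text
(no output)
```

View pics/w12.png

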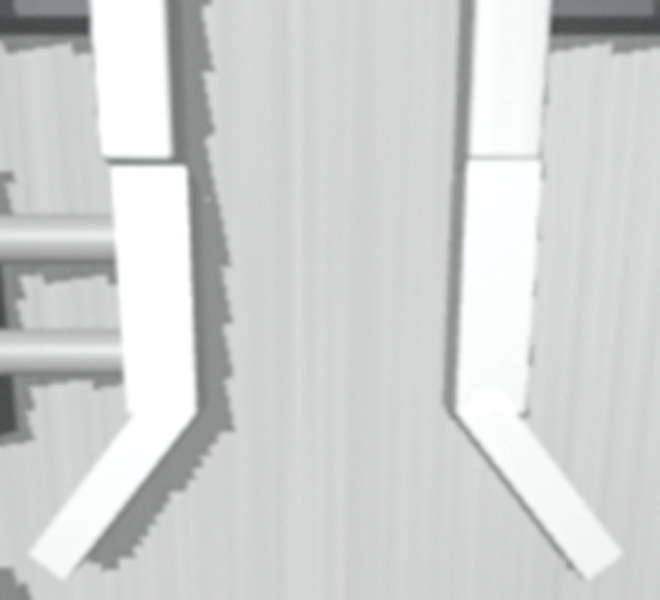

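```bash
python3 -c "
from h import *
for n,x,y in [('jaw+22 up',196,411),('jaw+22 dn',187,166),('rail+24',172,157),('rail+24',165,3),('wall-24 x-40',457,410),('wall-24 x0',467,160),('wall',474,3),('flare+',30,556),('flare-',622,553)]:
    print(n,w2lane(PL,ray('wrist',x/3+170-.3,y/3-.3,28)).round(2))
print(w2lane(PL,bot.get_obs()['tool_pos']), np.degrees(bot.get_obs()['tcp_rot']))
"
```

```text
jaw+22 up [-40.1   22.31]
jaw+22 dn [-1.48 22.07]
rail+24 [-0.17 24.43]
rail+24 [21.18 24.4 ]
wall-24 x-40 [-40.03 -23.37]
wall-24 x0 [ -0.71 -23.25]
wall [ 21.08 -23.3 ]
flare+ [-65.96  53.95]
flare- [-65.64 -54.79]
[-113.40421934   -0.35415676] [ 1.79997772e+02 -8.13738628e-03  8.14726082e+01]
```

Call:
servo_tool:
  series:
    - [0.3,0.1,0,0,0]
    - [0.3,0.2,0,0,0]
    - [0.3,0.2,0,0,0]
    - [0.3,0.2,0,0,0]
    - [0.3,0.2,0,0,0]
    - [0.3,0.2,0,0,0]
    - [0.3,0.1,0,0,0]
    - [0.3,0.1,0,0,0]
    - [0.3,0,0,0,0]

```text
time: 18.02
tool_pos: [573.0, 57.5, 36.0]
tcp_rot: [3.142, -0.0, 1.422]
contact_force: [0.5, 0.9, 0.6]
grip_width: 41.3
```

Call:
servo_tool:
  series:
    - [0.3,0.1,0,0,0]
    - [0.3,0.1,0,0,0]
    - [0.3,0.1,0,0,0]
    - [0.3,0,0,0,0]

```text
time: 18.52
tool_pos: [575.3, 72.5, 36.0]
tcp_rot: [3.141, -0.0, 1.423]
contact_force: [-0.4, 0.1, 0.9]
grip_width: 41.7
```

```bash
python3 -c "
from h import *
goto(40,-0.5,35.9,0); save('w13',bot.capture('wrist'))
"
```

```text
t 18.52 lane [-32.8  -0.5] z 36.0 f [-0.4  0.1  0.9] gw 41.7
spin share -0.0007 then tool shares 1.457 -0.001 0.002
```

View pics/w13.png

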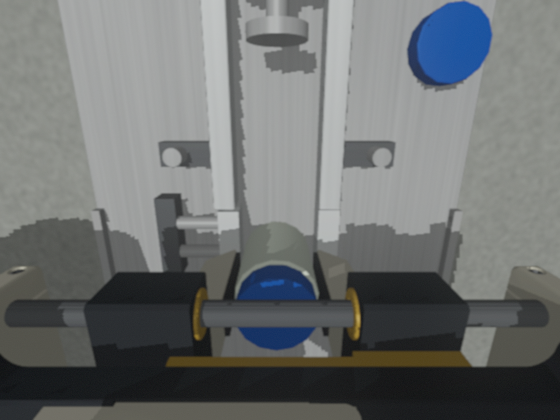

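Call:
servo_tool:
  series:
    - [0.3,0.1,0,0,0]
    - [0.3,0.12,0,0,0]
    - [0.3,0.12,0,0,0]
    - [0.3,0.12,0,0,0]
    - [0.3,0.12,0,0,0]
    - [0.3,0.12,0,0,0]
    - [0.3,0,0,0,0]

```text
time: 19.45
tool_pos: [580.5, 107.2, 36.0]
tcp_rot: [3.141, -0.0, 1.423]
contact_force: [0.2, 1.2, -0.7]
grip_width: 41.5
```

Call:
servo_tool:
  series:
    - [0.3,0.1,0,0,0]
    - [0.3,0.12,-0.01,0,0]
    - [0.3,0.12,0,0,0]
    - [0.3,0.12,0,0,0]
    - [0.3,0.12,0,0,0]
    - [0.3,0.08,0,0,0]
    - [0.3,0,0,0,0]

```text
time: 20.32
tool_pos: [584.8, 139.8, 36.0]
tcp_rot: [3.141, -0.0, 1.422]
contact_force: [0.0, -0.5, -0.5]
grip_width: 41.8
```

```bash
python3 -c "
from h import *
goto(50,-0.5,35.9,0); save('w14',bot.capture('wrist'))
"
```

```text
t 20.32 lane [35.1 -0.1] z 36.0 f [ 0.  -0.5 -0.5] gw 41.8
spin share -0.0007 then tool shares 0.299 0.008 0.001
```

View pics/w14.png

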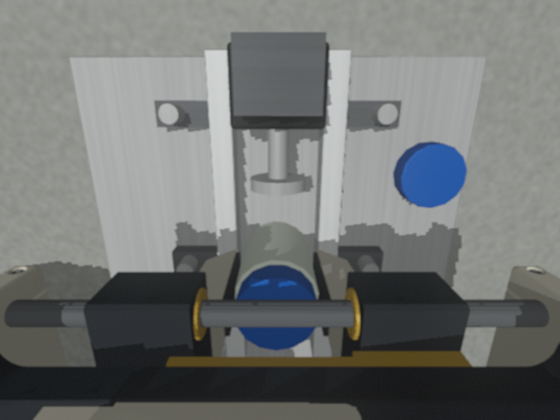

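```bash
python3 -c "
from h import *
for v in (180,185,190,193):
  print(v,[w2lane(PL,ray('wrist',277,v,z)).round(1)[0] for z in (54,40,26)])
"
```

```text
180 [np.float64(90.5), np.float64(87.5), np.float64(84.5)]
185 [np.float64(88.1), np.float64(84.9), np.float64(81.7)]
190 [np.float64(85.7), np.float64(82.3), np.float64(78.8)]
193 [np.float64(84.3), np.float64(80.7), np.float64(77.1)]
```

Call:
servo_tool:
  series:
    - [0.3,0.08,0,0,0]
    - [0.3,0.08,0,0,0]
    - [0.3,0.07,0,0,0]
    - [0.3,0.05,0,0,0]
    - [0.3,0,0,0,0]

```text
time: 21.0
tool_pos: [586.9, 153.5, 36.0]
tcp_rot: [3.141, -0.0, 1.422]
contact_force: [-0.1, 0.3, -1.0]
grip_width: 41.4
```

Call:
servo_tool:
  series:
    - [0.3,0.04,0,0,0]
    - [0.3,0.04,0,0,0]
    - [0.3,0.04,0,0,0]
    - [0.3,0.03,0,0,0]
    - [0.3,0,0,0,0]

```text
time: 21.62
tool_pos: [588.0, 160.8, 36.0]
tcp_rot: [3.141, -0.0, 1.422]
contact_force: [-0.0, -0.0, -1.3]
grip_width: 41.8
```

Call:
servo_tool:
  series:
    - [0.3,0.02,0,0,0]
    - [0.3,0.02,0,0,0]
    - [0.3,0.02,0,0,0]
    - [0.3,0,0,0,0]

```text
time: 22.12
tool_pos: [588.5, 163.7, 36.0]
tcp_rot: [3.142, -0.0, 1.422]
contact_force: [-0.8, 0.3, -1.3]
grip_width: 41.2
```

Call:
servo_tool:
  series:
    - [0.3,0.02,0,0,0]
    - [0.3,0.02,0,0,0]
    - [0.3,0,0,0,0]

```text
time: 22.5
tool_pos: [588.7, 165.7, 36.0]
tcp_rot: [3.142, -0.0, 1.422]
contact_force: [-1.3, -0.3, -0.8]
grip_width: 41.4
```

Call:
servo_tool:
  series:
    - [0.3,0.02,0,0,0]
    - [0.3,0.02,0,0,0]
    - [0.3,0,0,0,0]

```text
time: 22.88
tool_pos: [589.1, 167.7, 36.0]
tcp_rot: [3.141, -0.0, 1.422]
contact_force: [-0.3, 0.0, -1.2]
grip_width: 41.5
```

Still no contact at y=167.7 (lane x≈63). Continuing in fine steps.

Call:
servo_tool:
  series:
    - [0.3,0.02,0,0,0]
    - [0.3,0.02,0,0,0]
    - [0.3,0,0,0,0]

```text
time: 23.25
tool_pos: [589.2, 168.7, 36.0]
tcp_rot: [-3.141, 0.001, 1.422]
contact_force: [-0.9, -5.4, 0.4]
grip_width: 41.6
```

Call:
servo_tool:
  series:
    - [0.3,0.02,0,0,0]
    - [0.3,0.02,0,0,0]
    - [0.3,0,0,0,0]

```text
time: 23.62
tool_pos: [589.5, 170.6, 36.0]
tcp_rot: [-3.141, 0.001, 1.422]
contact_force: [-1.0, -5.8, 1.0]
grip_width: 41.1
```

Call:
servo_tool:
  series:
    - [0.3,0.02,0,0,0]
    - [0.3,0.02,0,0,0]
    - [0.3,0.02,0,0,0]
    - [0.3,0,0,0,0]

```text
time: 24.12
tool_pos: [589.9, 173.3, 36.0]
tcp_rot: [-3.141, 0.002, 1.422]
contact_force: [-0.9, -6.3, 0.8]
grip_width: 41.3
```

Call:
servo_tool:
  series:
    - [0.3,0.02,0,0,0]
    - [0.3,0.02,0,0,0]
    - [0.3,0.02,0,0,0]
    - [0.3,0,0,0,0]

```text
time: 24.62
tool_pos: [590.3, 176.0, 36.0]
tcp_rot: [-3.141, 0.002, 1.422]
contact_force: [-1.2, -7.6, 1.4]
grip_width: 41.4
```

```bash
python3 -c "
from h import *
goto(71,-0.5,35.9,0); save('w15',bot.capture('wrist'))
"
```

```text
t 24.62 lane [71.7 -0.2] z 36.0 f [-1.2 -7.6  1.4] gw 41.4
spin share -0.001 then tool shares -0.015 0.006 0.002
```

View pics/w15.png

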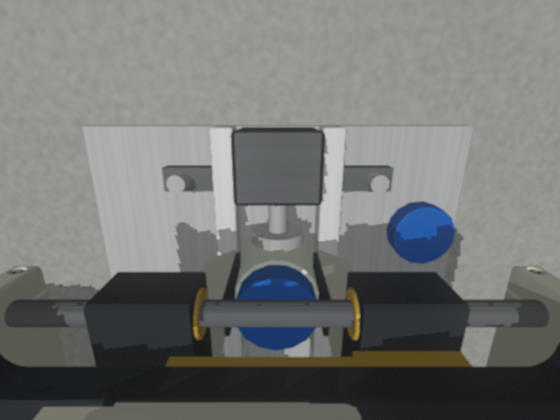

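Call:
servo_tool:
  series:
    - [0.3,0.02,0,0,0]
    - [0.3,0,0,0,0]
    - [0.5,0,0,0,0]
    - [0.6,0,0,0,0]
    - [0.65,0,0,0,0]
    - [0.65,0,0,0,0]
    - [0.65,0,0,0,0]

```text
time: 25.55
tool_pos: [590.7, 178.6, 36.0]
tcp_rot: [3.142, -0.0, 1.422]
contact_force: [0.4, -0.2, 1.4]
grip_width: 60.0
```

```bash
python3 -c "
from h import *
goto(71,-0.5,35.9,0); save('w16',bot.capture('wrist'))
"
```

```text
t 25.55 lane [74.3 -0.2] z 36.0 f [ 0.4 -0.2  1.4] gw 60.0
spin share -0.0009 then tool shares -0.066 0.006 0.002
```

View pics/w16.png

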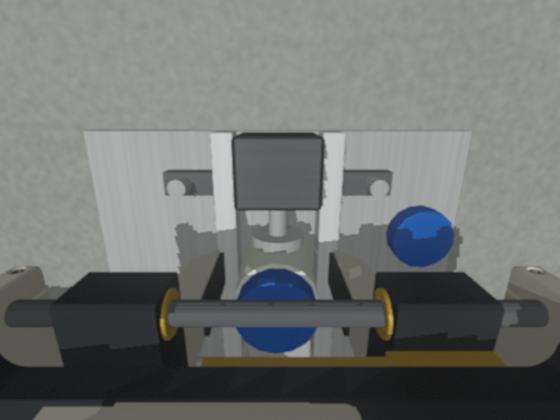

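Released cleanly (force ~0, jar upright against the disc). Lift straight up and check.

Call:
servo_tool:
  series:
    - [0.65,0,0,-0.1,0]
    - [0.65,0,0,-0.3,0]
    - [0.65,0,0,-0.5,0]
    - [0.65,0,0,-0.6,0]
    - [0.65,0,0,-0.6,0]
    - [0.65,0,0,-0.6,0]
    - [0.65,-0.5,0,-0.3,0]
    - [0.65,-0.7,0,0,0]
    - [0.65,-0.7,0,0,0]
    - [0.65,-0.5,0,0,0]
    - [0.65,0,0,0,0]
    - [0.65,0,0,0,0]

```text
time: 27.1
tool_pos: [573.1, 60.3, 186.7]
tcp_rot: [3.141, -0.001, 1.422]
contact_force: [0.2, 0.8, -0.0]
grip_width: 59.5
```

```bash
python3 -c "
from h import *
goto(71,-0.5,35.9,0)
for q in ['wrist','scene','side']:
  im=bot.capture(q);save('f_'+q,im)
  for l in ['slim_jar','wide_jar','vial']: print(q,l,[(a,w2lane(PL,b).round(1),b[2],c) for a,b,c in pin(q,l)])
im=cv2.imread('pics/f_wrist.png');cv2.imwrite('pics/f_wz.png',cv2.resize(im[0:270,150:420],(600,600),interpolation=cv2.INTER_CUBIC))
"
```

```text
t 27.1 lane [-45.3  -0.2] z 186.7 f [ 0.2  0.8 -0. ] gw 59.5
spin share -0.001 then tool shares 2.325 0.006 3.017
wrist slim_jar [(0.87, array([69.8,  3.8]), 8.1, [273.0, 82.0])]
wrist wide_jar [(0.98, array([-115.1,  -76.8]), 5.4, [341.0, 248.0]), (0.75, array([-64.5, 226.5]), 1.7, [83.0, 208.0])]
wrist vial [(0.78, array([-186.7,  -57. ]), 10.2, [322.0, 302.0])]
scene slim_jar [(0.94, array([-317.4,   39.2]), -7.3, [148.0, 299.0]), (0.86, array([-207.6,  178.6]), -4.1, [189.0, 219.0]), (0.84, array([72.4, -2.4]), 10.4, [389.0, 226.0]), (0.63, array([-2.8, -0.4]), 0.7, [349.0, 244.0])]
scene wide_jar [(0.89, array([-67.8, 218.7]), -2.2, [255.0, 183.0]), (0.71, array([-113.1,  -77.3]), 6.7, [312.0, 299.0]), (0.27, array([-43.2,  -8.3]), 5.1, [329.0, 253.0])]
scene vial [(0.91, array([-191.2,  -62.2]), 9.3, [257.0, 310.0])]
side slim_jar [(0.87, array([-209.2,  179.8]), 3.9, [220.0, 318.0]), (0.84, array([72.4,  1.2]), 7.5, [276.0, 190.0]), (0.7, array([-318.1,   41.4]), 2.2, [358.0, 354.0])]
side wide_jar [(0.91, array([-69., 222.]), 1.5, [169.0, 261.0]), (0.64, array([-116.7,  -80.5]), 7.4, [365.0, 236.0])]
side vial [(0.93, array([-195.3,  -62.6]), 9.4, [381.0, 267.0])]
```

View pics/f_wz.png

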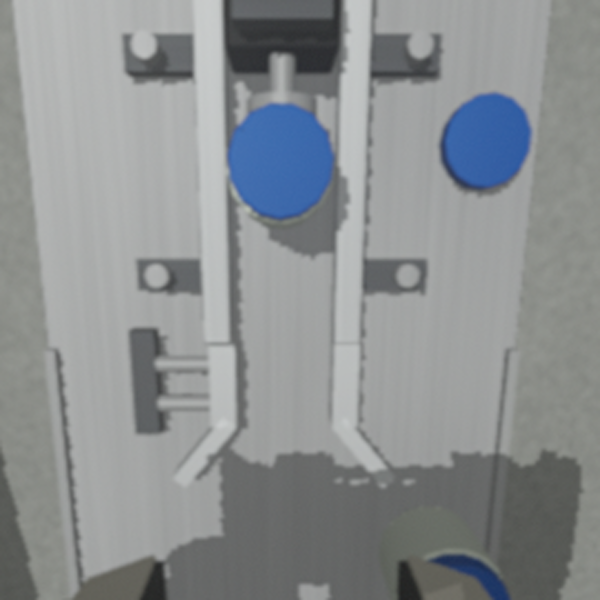

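View pics/f_scene.png

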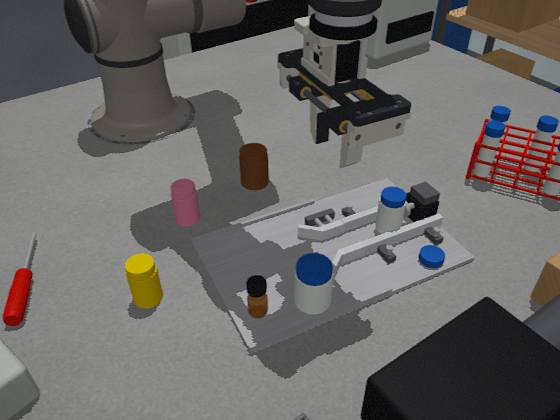

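View pics/f_side.png

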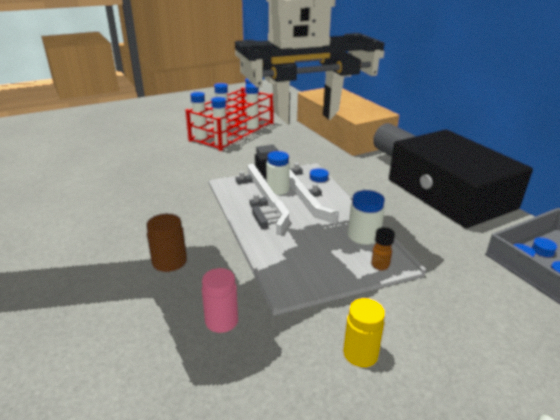

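```bash
python3 -c "
from h import *
print(bot.close_job())"
```

```text
the job is handed in; nothing more can be done
None
```

Both jars are where the task asked, and I handed the job in at about 27 s of the 72 s allowed.

- **Wide jar:** I gripped it and slid it straight back out of the gate, with about 4 N of resistance. It stands upright on the plate at about lane (-113, -76) mm, clear of the straight run to the gate.
- **Slim jar:** I slid it through the gate with no noticeable side force. It met the plunger at lane x of about 63–64 mm at 5.4 N, and the force rose to 7.6 N. I went about 1 mm further before letting go, so the plunger should be about 8–10 mm in (half its travel is 6 mm).

**Last checks:**
- The pictures show both jars upright and the slim jar against the disc, with the arm clear.
- The vial shows at the same place in the picture as before. Position readings for it moved by only a few mm, which is within the networks' error.
- The networks' slim jar readings (lane x 70–72 mm) were 0–4 mm short of the arm's own reading at release. Even the lowest reading puts the plunger right around the 6 mm mark; the others put it at 8 mm or more.
- The plunger depth was not measured directly. It comes from arm travel and the force rise, which agree.

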